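Draw a preserving canner's lid down evenly with its four star knobs

TASK

The canner's lid lies loose on its rubber seal with all four star knobs backed off. Screw the knobs down (clockwise) crosswise and a little at a time: first nip up two opposite knobs, then the other two, then go round crosswise again until the lid is fully home and level and every knob is hand tight. Never let the lid cock to one side, do not force any knob, and leave the things standing round the canner alone.

Things in the scene. Friction and masses are not known exactly. Their poses are not given: they have to be found in the camera images.
- canner: preserving canner, fixed on the table: aluminium pot 143 mm across, black side grips at +-y; four steel studs on a circle of 86 mm radius at 45, 135, 225, 315 deg anticlockwise from its x axis carry knobs 1, 2, 3, 4. Origin at the centre of its underside, z up. Its rim with the rubber seal is 107 mm up, give or take 1.5 mm from canner to canner
- lid: loose aluminium lid, 156 mm across, 8 mm thick, about 0.9 kg, four slotted lugs round the studs, black centre button to 40 mm above the origin; origin at the centre of its underside, z up. It rests on the seal's springy lip, which gives 4 to 6 mm at about 14 N per mm in all; then the lid sits hard on the rim, fully home
- knob_1: collar of knob 1 (far left when the canner's yaw is 0; opposite knob 3) with the spring washer under it, 26 mm across; slides on its stud, does not turn. Origin on the stud's axis at the washer's underside, z up. All knobs: turning clockwise (seen from above) lowers the collar 5.09 mm per rad (a steep helical ramp, 32 mm a turn) until the washer bears on the lid's lug, 8 mm above the lid's origin
- knob_2: collar of knob 2 (near left when the canner's yaw is 0; opposite knob 4) with the spring washer under it, 26 mm across; slides on its stud, does not turn. Origin on the stud's axis at the washer's underside, z up. All knobs: the stiff ramp takes 0.25 N m to turn when free (plus 0.1 at 1 rad/s); bearing on the lid adds 5.1 N mm per N of clamping force. Let go, a knob keeps up to about 45 N and eases back from more
- knob_3: collar of knob 3 (near right when the canner's yaw is 0; opposite knob 1) with the spring washer under it, 26 mm across; slides on its stud, does not turn. Origin on the stud's axis at the washer's underside, z up. All knobs: once the lid is hard home, the spring washer (120 N per mm) makes the torque climb steeply, 3 N m per rad, so small steps
- knob_4: collar of knob 4 (far right when the canner's yaw is 0; opposite knob 2) with the spring washer under it, 26 mm across; slides on its stud, does not turn. Origin on the stud's axis at the washer's underside, z up. All knobs: hand tight is 0.35 to 0.6 N m at the knob (30 to 80 N on the lid); over 1 N m is forcing it. At a standstill friction can hide up to 0.25 N m of torque either way
- knob_1_grip (a point): centre of knob 1's round black star grip, 37 mm across its eight lobes, 24 mm high, 28 mm above the washer's underside; it turns about the vertical stud (clockwise from above tightens, 1.2 to 1.8 rad in all) and sinks with its collar. Pinch it from above at any yaw, fingertips up to 19 mm below the centre, beside its 17 mm neck; a grip of 30 N or more does not slip
- knob_2_grip (a point): centre of knob 2's round black star grip, 37 mm across its eight lobes, 24 mm high, 28 mm above the washer's underside; it turns about the vertical stud (clockwise from above tightens, 1.2 to 1.8 rad in all) and sinks with its collar. Pinch it from above at any yaw, fingertips up to 19 mm below the centre, beside its 17 mm neck; a grip of 30 N or more does not slip
- knob_3_grip (a point): centre of knob 3's round black star grip, 37 mm across its eight lobes, 24 mm high, 28 mm above the washer's underside; it turns about the vertical stud (clockwise from above tightens, 1.2 to 1.8 rad in all) and sinks with its collar. Pinch it from above at any yaw, fingertips up to 19 mm below the centre, beside its 17 mm neck; a grip of 30 N or more does not slip
- knob_4_grip (a point): centre of knob 4's round black star grip, 37 mm across its eight lobes, 24 mm high, 28 mm above the washer's underside; it turns about the vertical stud (clockwise from above tightens, 1.2 to 1.8 rad in all) and sinks with its collar. Pinch it from above at any yaw, fingertips up to 19 mm below the centre, beside its 17 mm neck; a grip of 30 N or more does not slip
- jar: clip-top glass jar, 90 mm across, 141 mm high, standing near the canner; origin at the centre of its underside; to be left alone
- cup: white coffee cup, 85x72x53 mm, near the canner; origin at its underside; to be left alone
- tin: small round tin, 52 mm across, 60 mm high, near the canner; origin at its underside; to be left alone
- brick: banded soap bar, 61x81x35 mm, on the right; origin at its underside; to be left alone
Things that resemble listed ones, but are neither listed nor needed, are in the scene too. Of the things that look like the canner, the largest one is meant.

How it is judged:
By the outcome, as a careful person would: the job done as asked, in the order asked, and still so for the second after the job is handed in, with the robot touching nothing.
It also fails if it takes over 72 s, if anything falls off the work surface, if the arm or the gripper's body presses on something with over 40 N, if the wrist force passes 120 N, or if a joint passes its speed limit or range.

ROBOT

A 6-joint arm with a two-finger parallel gripper is mounted at the origin on a cart in front of the work surface, level with it; the furniture and walls round the work are solid. World frame = base frame: x ahead of the robot, y to its left, z up, the work surface at z = 0. Lengths are in m, angles in rad, forces in N, time in s.
With the tool pointing down it reaches from about 0.275 to 0.825 m from the base axis. Payload 4.9 kg.
Tool frame: the origin (TCP) lies between the finger pads; the fingertips stand 14 mm ahead of it and the grasp point (between the pads) lies 5 mm behind it; z points along the fingers, y is the direction in which the jaws open and shut (so a half turn about z gives the same grasp; the last joint's range is limited). The gripper opens to 85 mm and grips with 20 to 120 N. Pads are 22 mm wide; open, the fingers measure 114 mm over their backs; the gripper's body (76 mm by 85 mm) begins 54 mm behind the grasp point. The pads swing forward as they close: fully open they stand 13 mm farther back than shut.
Start: joints at [-1.418, 0.326, -0.193, 1.052, 0, 1.437], TCP at [0.156, -0.528, 0.245] pointing down, gripper open.
Joint ranges: [-2.65, 2.65], [-0.97, 1.79], [-1.3, 1.35], [-1.93, 2.1], [-1.47, 1.37], [-3.14, 3.14]. Speed limits (rad/s): [2.57, 2.57, 3.14, 3.14, 3.14, 3.14].

INTERFACE

Orientations are given as a 3x3 rotation matrix whose columns are the frame's x, y, z axes.
In Python, from plant import * gives the robot as it stands.
- The arm moves only by the tool carry_out, never from a script. Its arguments are lists of equal length, an entry for each row: "linear": the shift along the tool's x, y, z scaled (see below), a list of three; "rotation": the turn, a rotation vector about the tool's x, y, z scaled (see below), a list of three; "jaw": the opening, from -1 (shut) to 1 (fully open). In form: {"linear": [[dx, dy, dz], ...], "rotation": [[wx, wy, wz], ...], "jaw": [jaw, ...]}. A call has 1 to 10 rows; each row is the pose to reach, as a shift and turn from the pose commanded when the call began, along the tool's axes at that moment; what a row does not reach only later rows make up. The controller multiplies each number of a shift by 0.3 m and each number of a turn by 60 degrees. A row lasts 1/12 s, in which the tool goes at most 41.7 mm and 7.16 degrees, less where a joint would pass 70% of its speed; a pose out of reach is approached as far as the arm can. A call with a number of a shift or a turn outside -1 to 1 is refused whole. A call with a gripper value outside its range is refused whole. The fingers move at their own pace and stop on an object; "squeeze" is the grip in N (left out, the last holds). Time passes only in rows, so rows that repeat a pose let the fingers close. It gives the time, the measured TCP pose, the force and the opening at its end, in the units of the state.
- sense(): the state, without advancing time (a new reading comes with each control period).
- read_camera(name): name is "scene" or "top" or "wrist"; returns a dict with "img" (384x512x3 uint8, blue, green, red), "z_map" (384x512 float32, m along the optical axis (not along the pixel's ray), 0 where there is no reading), "fx", "fy", "cx", "cy" (pixels), "xyz" and "attitude" of the camera in the world; the wrist camera has in their place "tool_from_camera" (4x4, takes a point from camera to tool coordinates, whose origin is the TCP and whose axes are the flange's). Camera axes: x right, y up, looking along -z (the intrinsics and any distortion apply to the point x, -y, -z); pixel columns grow to the right and rows downward; lengths in m; the calibration is good to about 2 mm. A picture is of the moment at which its call begins: read the wrist's pose just before it.
- sign_off(): hands the job in, once; it reports no verdict.
The state is a dict: "t": time; "qpos": joint angles; "dq": joint speeds; "effort": joint torques, N m; "tcp_pos": TCP position; "eef_rot": TCP orientation; "contact_force": force on the tool from outside, world axes, zero at the start; "wrist_torque": the same for the moment, N m; "gripper_width": opening from 0.0 (shut) to 1.0 (fully open).
Only numpy, scipy, OpenCV 4.12 (cv2) and the standard library are available. Lean on these libraries where they do the work, as an engineer would, in place of code of your own. Each camera call takes 0.05 s, during which the arm holds its last target. There are 200 camera calls.

## Working session

There is one attempt and no reset: what is moved stays moved. The work goes in short steps, Python scripts to look and compute and a tool call to move; the robot and the scene stay as the last step left them, time stands still between calls to the robot, and variables do not carry over. Pictures are saved under pics/ and viewed, about 8 in all and at most 12, crops included, and the job is handed in when it is done.

Besides the shell and the picture viewer there is one more tool, called after "Call:" by a JSON object that holds its "api" and its "payload", one argument or row to a line. carry_out: Moves the arm, as the interface text tells. Its arguments: {"type":"object","properties":{"linear":{"type":"array","items":{"type":"array","items":{"type":"number"}}},"rotation":{"type":"array","items":{"type":"array","items":{"type":"number"}}},"jaw":{"type":"array","items":{"type":"number"}},"squeeze":{"type":"number"}},"required":["linear","rotation","jaw"]}

```bash
mkdir -p pics; ls; python3 - <<'E'
from plant import *
import cv2,numpy as np
s=sense();print(s['t'],s['tcp_pos'],s['eef_rot'],s['gripper_width'],s['contact_force'],s['wrist_torque'])
a=read_camera("scene");b=read_camera("top")
for c in(a,b):print({k:v for k,v in c.items() if k not in('img','z_map')})
cv2.imwrite('pics/a.png',a['img']);cv2.imwrite('pics/b.png',b['img'])
import pickle;pickle.dump((a,b),open('ab.pkl','wb'))
E
```

```text
pics
0.0 [ 0.15552285 -0.52697248  0.24449828] [[ 9.59145725e-01  2.82912380e-01 -2.52039005e-04]
 [ 2.82912383e-01 -9.59144190e-01  1.73391855e-03]
 [ 2.48805276e-04 -1.73438552e-03 -9.99998465e-01]] 1.0016053813531742 [0.36161417 0.49168293 0.32460901] [ 0.03876657 -0.04882915 -0.03429122]
{'fx': 348.3886883058949, 'fy': 348.3886883058949, 'cx': 252.13899357627656, 'cy': 192.99133773148247, 'xyz': array([0.04237981, 0.42366953, 1.02986732]), 'attitude': array([[-0.7042282 ,  0.55238233, -0.44602288],
       [-0.70997215, -0.54922156,  0.44078932],
       [-0.00148115,  0.62708009,  0.77895338]])}
{'fx': 425.58743171122734, 'fy': 425.58743171122734, 'cx': 250.28603893927786, 'cy': 189.693863484469, 'xyz': array([ 0.33585502, -0.09119548,  1.45630208]), 'attitude': array([[-0.01256522,  0.98133097, -0.19191572],
       [-0.99991338, -0.01157944,  0.00625725],
       [ 0.00391815,  0.19197772,  0.98139146]])}
```

View pics/a.png

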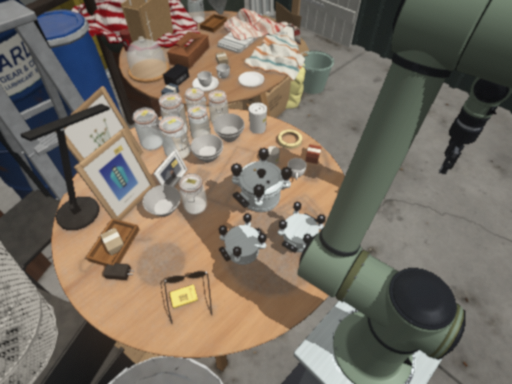

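View pics/b.png

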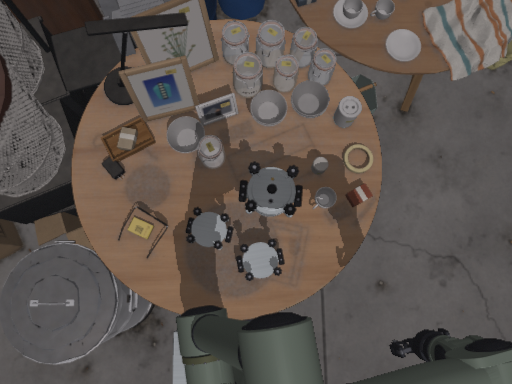

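The top view shows the largest canner at about (271,190), with knobs near (252,170), (292,171), (248,206) and (291,209). The jar is at (211,152), the cup at (326,198), the tin at (320,164) and the soap at (360,194). The two smaller canners, at (210,229) and (262,260), are decoys.

```bash
cat > h.py <<'E'
import numpy as np,cv2
def cloud(c,R=None,p=None):
    R=c['attitude'] if R is None else R; p=c['xyz'] if p is None else p
    z=c['z_map'].astype(float);v,u=np.indices(z.shape)
    P=np.stack([(u-c['cx'])/c['fx']*z,-(v-c['cy'])/c['fy']*z,-z],-1)
    return P@R.T+p, z>0
E
python3 - <<'E'
import pickle,numpy as np,cv2
from h import *
a,b=pickle.load(open('ab.pkl','rb'))
for n,c in(('scene',a),('top',b)):
    W,ok=cloud(c);g=c['img'].max(-1)
    if n=='top':
        for u,v in[(271,190),(252,170),(292,171),(248,206),(291,209),(326,198),(320,164),(211,152),(262,260),(210,229)]:print(u,v,W[v,u].round(3))
        C=W[190,271]
    m=ok&(np.hypot(W[...,0]-.456,W[...,1]+.15)<.3)&(W[...,2]>.135)&(W[...,2]<.19)
    k,L,S,_=cv2.connectedComponentsWithStats(m.astype(np.uint8))
    for i in range(1,k):
        if S[i,4]>25:
            Q=W[L==i];print(n,S[i],Q.mean(0).round(4),np.ptp(Q,0).round(3),np.percentile(Q[:,2],90).round(4))
E
```

```text
scene [259 147  10  12 101] [ 0.6453 -0.2289  0.1572] [0.037 0.036 0.028] 0.1638
scene [231 162  12  13 111] [ 0.6577 -0.109   0.1571] [0.04  0.041 0.029] 0.164
scene [281 166  12  13 114] [ 0.5251 -0.2168  0.1564] [0.036 0.037 0.027] 0.1631
scene [257 168  10   8  60] [ 0.5921 -0.1636  0.1491] [0.03  0.029 0.013] 0.1528
scene [254 184  11  12 115] [ 0.5368 -0.0963  0.1568] [0.035 0.037 0.027] 0.163
271 190 [ 0.59  -0.164  0.149]
252 170 [ 0.651 -0.106  0.166]
292 171 [ 0.647 -0.231  0.162]
248 206 [ 0.537 -0.092  0.166]
291 209 [ 0.527 -0.224  0.16 ]
326 198 [ 0.588 -0.363  0.003]
320 164 [ 0.695 -0.338  0.058]
211 152 [0.719 0.025 0.138]
262 260 [ 0.376 -0.135  0.071]
210 229 [0.478 0.033 0.067]
top [249 161  12  13 116] [ 0.6615 -0.1127  0.1592] [0.037 0.035 0.029] 0.1642
top [287 165  12  13 116] [ 0.6485 -0.2326  0.1588] [0.035 0.034 0.031] 0.1634
top [267 184  10  10  81] [ 0.5954 -0.1664  0.1483] [0.03  0.028 0.017] 0.1519
top [245 199  12  13 111] [ 0.5405 -0.1002  0.1587] [0.037 0.034 0.025] 0.1627
top [284 203  13  13 115] [ 0.5282 -0.2203  0.1593] [0.035 0.037 0.028] 0.1634
```

Call:
{"api": "carry_out", "payload": {
  "linear": [
    [0.87,-0.37,-0.25],
    [0.87,-0.37,-0.25],
    [0.87,-0.37,-0.25],
    [0.87,-0.37,-0.25],
    [0.87,-0.37,-0.25],
    [0.87,-0.37,-0.25],
    [0.87,-0.37,-0.25],
    [0.87,-0.37,-0.25],
    [0.87,-0.37,-0.25]
  ],
  "rotation": [
    [0,0,-1],
    [0,0,-1],
    [0,0,-1],
    [0,0,-1],
    [0,0,-1],
    [0,0,-1],
    [0,0,-1],
    [0,0,-1],
    [0,0,-1]
  ],
  "jaw": [1,1,1,1,1,1,1,1,1]
}}

```text
t: 0.85
tcp_pos: [0.3766, -0.3454, 0.3208]
eef_rot: [[0.225, 0.974, 0.001], [0.974, -0.225, -0.001], [-0.0, 0.001, -1.0]]
contact_force: [-0.6, -0.4, -0.5]
gripper_width: 1.0
```

Call:
{"api": "carry_out", "payload": {
  "linear": [
    [0.758,0.566,0],
    [0.758,0.566,0],
    [0.758,0.566,0],
    [0.758,0.566,0],
    [0.758,0.566,0],
    [0.758,0.566,0],
    [0.758,0.566,0],
    [0.758,0.566,0],
    [0.758,0.566,0]
  ],
  "rotation": [
    [0,0,-0.227],
    [0,0,-0.227],
    [0,0,-0.227],
    [0,0,-0.227],
    [0,0,-0.227],
    [0,0,-0.227],
    [0,0,-0.227],
    [0,0,-0.227],
    [0,0,-0.227]
  ],
  "jaw": [0.3,0.3,0.3,0.3,0.3,0.3,0.3,0.3,0.3]
}}

```text
t: 1.6
tcp_pos: [0.5936, -0.1644, 0.3191]
eef_rot: [[-0.004, 1.0, -0.002], [1.0, 0.004, 0.0], [0.0, -0.002, -1.0]]
contact_force: [-0.8, 0.7, -0.6]
gripper_width: 0.651
```

```bash
python3 - <<'E'
from plant import *
from h import *
s=sense();c=read_camera("wrist");print(s['qpos'],s['tcp_pos'],s['wrist_torque'],s['contact_force'])
T=c['tool_from_camera'];R=s['eef_rot'];Rw=R@T[:3,:3];p=R@T[:3,3]+s['tcp_pos'];print(T,c['fx'])
W,ok=cloud(c,Rw,p)
cv2.imwrite('pics/w1.png',c['img'])
import pickle;pickle.dump((s,c),open('w1.pkl','wb'))
m=ok&(np.hypot(W[...,0]-.593,W[...,1]+.165)<.13)&(W[...,2]>.135)&(W[...,2]<.19)
k,L,S,_=cv2.connectedComponentsWithStats(m.astype(np.uint8))
for i in range(1,k):
    if S[i,4]>50:
        Q=W[L==i];z=np.percentile(Q[:,2],80);t=Q[Q[:,2]>z-.004]
        print(S[i],Q.mean(0).round(4),((t.min(0)+t.max(0))/2).round(4),np.ptp(t,0).round(3),z.round(4))
E
```

```text
[-3.89829201e-01  4.22153944e-01  1.37063566e-01  1.28755301e+00
 -3.01738772e-04  1.17670519e+00] [ 0.59362869 -0.16442014  0.31907111] [-0.04352336  0.03576399 -0.05138913] [-0.77419111  0.67903867 -0.5846146 ]
[[-1.02363055e-03  9.46455960e-01  3.22831330e-01  8.20581355e-02]
 [ 9.99998935e-01  6.32892985e-04  1.31531261e-03  5.27161095e-04]
 [ 1.04056778e-03  3.22832332e-01 -9.46455600e-01 -1.28615094e-01]
 [ 0.00000000e+00  0.00000000e+00  0.00000000e+00  1.00000000e+00]] 346.32374248643674
[ 170   74   49   47 1702] [ 0.5416 -0.0991  0.1595] [ 0.5404 -0.0995  0.1603] [0.036 0.036 0.006] 0.1611
[ 315   90   51   48 1697] [ 0.6595 -0.1113  0.1596] [ 0.6611 -0.112   0.1604] [0.038 0.037 0.006] 0.1615
[242 156  36  35 959] [ 0.5944 -0.1648  0.1488] [ 0.5942 -0.1663  0.1493] [0.03  0.031 0.006] 0.1505
[ 166  208   45   43 1405] [ 0.5294 -0.2168  0.1579] [ 0.5276 -0.2193  0.1602] [0.037 0.036 0.006] 0.1613
[ 296  220   43   46 1241] [ 0.646  -0.2279  0.1578] [ 0.6487 -0.2328  0.1603] [0.038 0.037 0.006] 0.1615
```

View pics/w1.png

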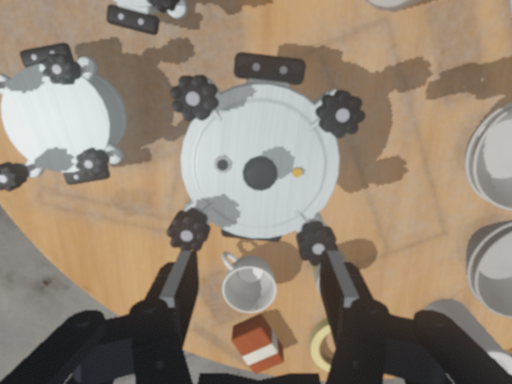

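The wrist view shows the lid centred at about (260,165). The knobs are at (195,97), (340,113), (188,229) and (316,241), and all are clear of the fingers. Next I'll measure the washer gaps from depth.

```bash
cat >> h.py <<'E'
K=np.array([[.6613,-.1118],[.5403,-.0990],[.5275,-.2200],[.6485,-.2328]]);C=np.array([.5944,-.1659])
def wcloud(s,c):
    T=c['tool_from_camera'];R=s['eef_rot'];return cloud(c,R@T[:3,:3],R@T[:3,3]+s['tcp_pos'])
def heights(s,c):
    W,ok=wcloud(s,c);r=np.hypot(*np.moveaxis(W[...,:2]-C,-1,0))
    m=ok&(r>.035)&(r<.068)&(abs(W[...,2]-.117)<.012);Q=W[m]
    Q=Q[abs(Q[:,2]-np.median(Q[:,2]))<.003]
    A=np.c_[Q[:,:2]-C,np.ones(len(Q))];x,*_=np.linalg.lstsq(A,Q[:,2],rcond=None)
    print('lid top',x[2].round(5),'tilt deg',np.degrees(x[:2]).round(2),m.sum())
    for i,k in enumerate(K):
        d=np.hypot(*np.moveaxis(W[...,:2]-k,-1,0));z=W[...,2]
        n=[z[ok&(d<a)&(d>=b)&(z>.135)] for b,a in((0,.004),(.007,.014))]
        zl=np.r_[k-C,1]@x
        print('knob',i+1,[np.median(q).round(4) for q in n],'lid@knob',zl.round(4),'rel',[(np.median(q)-zl).round(4) for q in n])
E
python3 - <<'E'
from h import *
import pickle;heights(*pickle.load(open('w1.pkl','rb')))
E
```

```text
lid top 0.12167 tilt deg [-0.05 -0.2 ] 10854
knob 1 [np.float64(0.1616), np.float64(0.1608)] lid@knob 0.1214 rel [np.float64(0.0402), np.float64(0.0394)]
knob 2 [np.float64(0.1611), np.float64(0.1604)] lid@knob 0.1215 rel [np.float64(0.0396), np.float64(0.039)]
knob 3 [np.float64(0.1616), np.float64(0.1608)] lid@knob 0.1219 rel [np.float64(0.0397), np.float64(0.0389)]
knob 4 [np.float64(0.1617), np.float64(0.1611)] lid@knob 0.1218 rel [np.float64(0.0399), np.float64(0.0392)]
```

```bash
python3 - <<'E'
from h import *
import pickle;s,c=pickle.load(open('w1.pkl','rb'));W,ok=wcloud(s,c)
r=np.hypot(*np.moveaxis(W[...,:2]-C,-1,0));z=W[...,2]
far=np.min([np.hypot(*np.moveaxis(W[...,:2]-k,-1,0)) for k in K],0)
for a in np.arange(0,.095,.005):
    m=ok&(r>=a)&(r<a+.005)&(far>.03);q=z[m];print(round(a,3),len(q),np.percentile(q,[20,50,80]).round(4) if len(q) else '')
print('near knobs')
for i,k in enumerate(K):
    d=np.hypot(*np.moveaxis(W[...,:2]-k,-1,0));m=ok&(d<.024)&(z<.14)&(z>.1);print(i+1,m.sum(),np.percentile(z[m],[10,30,50,70,90]).round(4) if m.sum() else '')
m=ok&(r>.12)&(abs(z)<.006);print('table',np.median(z[m]))
E
```

```text
0.0 93 [0.15   0.1507 0.1512]
0.005 294 [0.1497 0.1503 0.151 ]
0.01 1250 [0.1478 0.3782 0.3801]
0.015 873 [0.123  0.1467 0.3798]
0.02 947 [0.1225 0.1234 0.3848]
0.025 5753 [0.3161 0.3461 0.3812]
0.03 5877 [0.317  0.356  0.3793]
0.035 3909 [0.123  0.3397 0.3624]
0.04 3996 [0.1225 0.3553 0.3626]
0.045 4450 [0.1222 0.3609 0.3647]
0.05 5755 [0.1222 0.3658 0.3747]
0.055 4445 [0.1218 0.3642 0.3761]
0.06 2753 [0.1206 0.3632 0.3778]
0.065 1287 [0.1184 0.119  0.1196]
0.07 1328 [0.1182 0.1188 0.1194]
0.075 813 [0.1048 0.1181 0.1189]
0.08 302 [0.0681 0.0701 0.071 ]
0.085 352 [0.0705 0.0714 0.0722]
0.09 386 [0.0707 0.0717 0.0726]
near knobs
1 373 [0.1174 0.1183 0.1189 0.1195 0.1216]
2 310 [0.1175 0.1184 0.119  0.1197 0.122 ]
3 482 [0.1181 0.1187 0.1193 0.1202 0.1228]
4 483 [0.118  0.1186 0.1192 0.12   0.1231]
table 0.0002523619807909272
```

Call:
{"api": "carry_out", "payload": {
  "linear": [
    [0.175,0.226,0.43],
    [0.175,0.226,0.43],
    [0.175,0.226,0.43],
    [0.175,0.226,0.43],
    [0.175,0.226,0.573],
    [0.175,0.226,0.573],
    [0.175,0.226,0.573],
    [0.175,0.226,0.573],
    [0.175,0.226,0.573],
    [0.175,0.226,0.573]
  ],
  "rotation": [
    [0,0,0],
    [0,0,0],
    [0,0,0],
    [0,0,0],
    [0,0,0],
    [0,0,0],
    [0,0,0],
    [0,0,0],
    [0,0,0],
    [0,0,0]
  ],
  "jaw": [0.3,0.3,0.3,0.3,0.3,0.3,0.3,-1,-1,-1],
  "squeeze": 45
}}

```text
t: 2.48
tcp_pos: [0.6613, -0.115, 0.1517]
eef_rot: [[0.0, 1.0, 0.003], [1.0, -0.0, -0.002], [-0.002, 0.003, -1.0]]
contact_force: [-4.2, -1.1, 5.8]
gripper_width: 0.421
```

```bash
cat > st.py <<'E'
from plant import *
s=sense();import numpy as np
print(round(s['t'],2),s['tcp_pos'].round(4),s['contact_force'].round(1),s['wrist_torque'].round(3),round(s['gripper_width'],3),'yaw',np.degrees(np.arctan2(s['eef_rot'][1,0],s['eef_rot'][0,0])).round(2))
E
python3 st.py
```

```text
2.48 [ 0.6613 -0.115   0.1517] [-4.2 -1.1  5.8] [-0.255  0.759  0.053] 0.421 yaw 89.97
```

Call:
{"api": "carry_out", "payload": {
  "linear": [
    [0,0,0],
    [0,0,0.003],
    [0,0,0.005],
    [0,0,0.007],
    [0,0,0.009],
    [0,0,0.009],
    [0,0,0.009]
  ],
  "rotation": [
    [0,0,0],
    [0,0,0.11],
    [0,0,0.22],
    [0,0,0.33],
    [0,0,0.44],
    [0,0,0.525],
    [0,0,0.525]
  ],
  "jaw": [-1,-1,-1,-1,-1,-1,-1]
}}

```text
t: 3.07
tcp_pos: [0.6594, -0.1144, 0.1488]
eef_rot: [[0.525, 0.851, -0.001], [0.851, -0.525, -0.002], [-0.002, 0.0, -1.0]]
contact_force: [-10.7, -0.6, 11.5]
gripper_width: 0.413
```

```bash
python3 st.py
```

```text
3.07 [ 0.6594 -0.1144  0.1488] [-10.7  -0.6  11.5] [-0.132  1.919 -0.068] 0.413 yaw 58.34
```

Call:
{"api": "carry_out", "payload": {
  "linear": [
    [0,0,0],
    [0,0,0],
    [0,0,0]
  ],
  "rotation": [
    [0,0,0],
    [0,0,0],
    [0,0,0]
  ],
  "jaw": [0.3,0.3,0.3]
}}

```text
t: 3.32
tcp_pos: [0.6617, -0.1137, 0.1469]
eef_rot: [[0.522, 0.853, 0.003], [0.853, -0.522, -0.0], [0.001, 0.003, -1.0]]
contact_force: [0.0, -0.3, 1.0]
gripper_width: 0.651
```

```bash
python3 st.py
```

```text
3.32 [ 0.6617 -0.1137  0.1469] [ 0.  -0.3  1. ] [-0.004  0.014 -0.053] 0.651 yaw 58.55
```

```bash
cat > pl.py <<'E'
import numpy as np
from h import K
B=np.array([.0,-.0007])  # keep
def pl(pos,yaw,to,z,ztop=.194,yaw2=90.2):
    a=np.radians(yaw);R=np.array([[np.cos(a),np.sin(a),0],[np.sin(a),-np.cos(a),0],[0,0,-1]])
    f=lambda p:(R.T@(np.array(p)-pos)/.3).round(3).tolist()
    t=np.r_[K[to-1]]
    print('to',to,'lift',f([pos[0],pos[1],ztop]),'over',f([*t,ztop]),'down',f([*t,z]),'rot',round((yaw-yaw2)/60,3))
if __name__=='__main__':
    P=np.array([.6607,-.1131,.1449])
    pl(P,58.7,3,.1465)
    for d in(31.5,17.4):
      for a,b in((3,2),(2,4),(4,1),(1,3)):
        print(d,a,end=' ');pl(np.r_[K[a-1],.1445],90.2-d,b,.1455)
E
python3 pl.py
```

```text
to 3 lift [0.0, 0.0, -0.164] over [-0.535, -0.194, -0.164] down [-0.535, -0.194, -0.005] rot -0.525
31.5 3 to 2 lift [0.0, 0.0, -0.165] over [0.367, -0.173, -0.165] down [0.367, -0.173, -0.003] rot -0.525
31.5 2 to 4 lift [0.0, 0.0, -0.165] over [-0.194, 0.54, -0.165] down [-0.194, 0.54, -0.003] rot -0.525
31.5 4 to 1 lift [0.0, 0.0, -0.165] over [0.367, -0.173, -0.165] down [0.367, -0.173, -0.003] rot -0.525
31.5 1 to 3 lift [0.0, 0.0, -0.165] over [-0.54, -0.194, -0.165] down [-0.54, -0.194, -0.003] rot -0.525
17.4 3 to 2 lift [0.0, 0.0, -0.165] over [0.398, -0.079, -0.165] down [0.398, -0.079, -0.003] rot -0.29
17.4 2 to 4 lift [0.0, 0.0, -0.165] over [-0.319, 0.476, -0.165] down [-0.319, 0.476, -0.003] rot -0.29
17.4 4 to 1 lift [0.0, 0.0, -0.165] over [0.398, -0.079, -0.165] down [0.398, -0.079, -0.003] rot -0.29
17.4 1 to 3 lift [0.0, 0.0, -0.165] over [-0.476, -0.319, -0.165] down [-0.476, -0.319, -0.003] rot -0.29
```

Call:
{"api": "carry_out", "payload": {
  "linear": [
    [0,0,-0.164],
    [0,0,-0.164],
    [-0.535,-0.194,-0.164],
    [-0.535,-0.194,-0.164],
    [-0.535,-0.194,-0.164],
    [-0.535,-0.194,-0.164],
    [-0.535,-0.194,-0.164],
    [-0.535,-0.194,-0.164],
    [-0.535,-0.194,-0.005],
    [-0.535,-0.194,-0.005]
  ],
  "rotation": [
    [0,0,0],
    [0,0,0],
    [0,0,-0.525],
    [0,0,-0.525],
    [0,0,-0.525],
    [0,0,-0.525],
    [0,0,-0.525],
    [0,0,-0.525],
    [0,0,-0.525],
    [0,0,-0.525]
  ],
  "jaw": [0.3,0.3,0.3,0.3,0.3,0.3,0.3,0.3,0.3,0.3]
}}

```text
t: 4.15
tcp_pos: [0.5267, -0.2191, 0.1441]
eef_rot: [[0.001, 1.0, -0.002], [1.0, -0.001, 0.002], [0.002, -0.002, -1.0]]
contact_force: [-1.7, 1.5, -1.8]
gripper_width: 0.648
```

Call:
{"api": "carry_out", "payload": {
  "linear": [
    [0,0,0],
    [0,0,0],
    [0,0,0],
    [0,0,0.002],
    [0,0,0.004],
    [0,0,0.006],
    [0,0,0.008],
    [0,0,0.009],
    [0,0,0.009]
  ],
  "rotation": [
    [0,0,0],
    [0,0,0],
    [0,0,0],
    [0,0,0.11],
    [0,0,0.22],
    [0,0,0.33],
    [0,0,0.44],
    [0,0,0.525],
    [0,0,0.525]
  ],
  "jaw": [0.3,-1,-1,-1,-1,-1,-1,-1,-1]
}}

```text
t: 4.9
tcp_pos: [0.5277, -0.2198, 0.1459]
eef_rot: [[0.522, 0.853, 0.0], [0.853, -0.522, -0.001], [-0.0, 0.001, -1.0]]
contact_force: [-3.3, 0.5, 3.2]
gripper_width: 0.419
```

```bash
python3 st.py
```

```text
4.9 [ 0.5277 -0.2198  0.1459] [-3.3  0.5  3.2] [ 0.174  0.617 -0.1  ] 0.419 yaw 58.5
```

Call:
{"api": "carry_out", "payload": {
  "linear": [
    [0,0,0],
    [0,0,0],
    [0,0,0]
  ],
  "rotation": [
    [0,0,0],
    [0,0,0],
    [0,0,0]
  ],
  "jaw": [0.3,0.3,0.3]
}}

```text
t: 5.15
tcp_pos: [0.5283, -0.2203, 0.1453]
eef_rot: [[0.521, 0.854, 0.002], [0.854, -0.521, -0.001], [0.0, 0.002, -1.0]]
contact_force: [0.6, 0.1, -0.7]
gripper_width: 0.65
```

```bash
python3 st.py
```

```text
5.15 [ 0.5283 -0.2203  0.1453] [ 0.6  0.1 -0.7] [0.038 0.025 0.013] 0.65 yaw 58.63
```

Call:
{"api": "carry_out", "payload": {
  "linear": [
    [0,0,-0.165],
    [0,0,-0.165],
    [0.367,-0.173,-0.165],
    [0.367,-0.173,-0.165],
    [0.367,-0.173,-0.165],
    [0.367,-0.173,-0.165],
    [0.367,-0.173,-0.165],
    [0.367,-0.173,-0.008],
    [0.367,-0.173,-0.008]
  ],
  "rotation": [
    [0,0,0],
    [0,0,0],
    [0,0,-0.525],
    [0,0,-0.525],
    [0,0,-0.525],
    [0,0,-0.525],
    [0,0,-0.525],
    [0,0,-0.525],
    [0,0,-0.525]
  ],
  "jaw": [0.3,0.3,0.3,0.3,0.3,0.3,0.3,0.3,0.3]
}}

```text
t: 5.9
tcp_pos: [0.539, -0.098, 0.1436]
eef_rot: [[-0.002, 1.0, -0.003], [1.0, 0.002, 0.001], [0.001, -0.003, -1.0]]
contact_force: [-1.9, 0.2, -0.8]
gripper_width: 0.649
```

Call:
{"api": "carry_out", "payload": {
  "linear": [
    [0,0,0],
    [0,0,0],
    [0,0,0],
    [0,0,0.002],
    [0,0,0.004],
    [0,0,0.006],
    [0,0,0.008],
    [0,0,0.009],
    [0,0,0.009]
  ],
  "rotation": [
    [0,0,0],
    [0,0,0],
    [0,0,0],
    [0,0,0.11],
    [0,0,0.22],
    [0,0,0.33],
    [0,0,0.44],
    [0,0,0.525],
    [0,0,0.525]
  ],
  "jaw": [0.3,-1,-1,-1,-1,-1,-1,-1,-1]
}}

```text
t: 6.65
tcp_pos: [0.5399, -0.0993, 0.1456]
eef_rot: [[0.523, 0.852, -0.001], [0.852, -0.523, -0.0], [-0.001, -0.0, -1.0]]
contact_force: [-5.6, -0.0, 5.5]
gripper_width: 0.418
```

Call:
{"api": "carry_out", "payload": {
  "linear": [
    [0,0,0],
    [0,0,0],
    [0,0,0]
  ],
  "rotation": [
    [0,0,0],
    [0,0,0],
    [0,0,0]
  ],
  "jaw": [0.3,0.3,0.3]
}}

```text
t: 6.9
tcp_pos: [0.5416, -0.0994, 0.145]
eef_rot: [[0.521, 0.854, 0.002], [0.854, -0.521, -0.001], [0.001, 0.002, -1.0]]
contact_force: [0.1, 0.7, 0.3]
gripper_width: 0.652
```

Call:
{"api": "carry_out", "payload": {
  "linear": [
    [0,0,-0.165],
    [0,0,-0.165],
    [-0.194,0.54,-0.165],
    [-0.194,0.54,-0.165],
    [-0.194,0.54,-0.165],
    [-0.194,0.54,-0.165],
    [-0.194,0.54,-0.165],
    [-0.194,0.54,-0.165],
    [-0.194,0.54,-0.008],
    [-0.194,0.54,-0.008]
  ],
  "rotation": [
    [0,0,0],
    [0,0,0],
    [0,0,-0.525],
    [0,0,-0.525],
    [0,0,-0.525],
    [0,0,-0.525],
    [0,0,-0.525],
    [0,0,-0.525],
    [0,0,-0.525],
    [0,0,-0.525]
  ],
  "jaw": [0.3,0.3,0.3,0.3,0.3,0.3,0.3,0.3,0.3,0.3]
}}

```text
t: 7.73
tcp_pos: [0.6457, -0.2315, 0.1419]
eef_rot: [[-0.0, 1.0, -0.006], [1.0, 0.0, 0.003], [0.003, -0.006, -1.0]]
contact_force: [-2.3, 0.7, -2.2]
gripper_width: 0.65
```

Call:
{"api": "carry_out", "payload": {
  "linear": [
    [0,0,0],
    [0,0,0],
    [0,0,0],
    [0,0,0.002],
    [0,0,0.004],
    [0,0,0.006],
    [0,0,0.008],
    [0,0,0.009],
    [0,0,0.009]
  ],
  "rotation": [
    [0,0,0],
    [0,0,0],
    [0,0,0],
    [0,0,0.11],
    [0,0,0.22],
    [0,0,0.33],
    [0,0,0.44],
    [0,0,0.525],
    [0,0,0.525]
  ],
  "jaw": [0.3,-1,-1,-1,-1,-1,-1,-1,-1]
}}

```text
t: 8.48
tcp_pos: [0.6484, -0.2327, 0.1458]
eef_rot: [[0.522, 0.853, 0.001], [0.853, -0.522, -0.0], [0.0, 0.001, -1.0]]
contact_force: [-2.9, 2.3, 1.5]
gripper_width: 0.422
```

Call:
{"api": "carry_out", "payload": {
  "linear": [
    [0,0,0],
    [0,0,0],
    [0,0,0]
  ],
  "rotation": [
    [0,0,0],
    [0,0,0],
    [0,0,0]
  ],
  "jaw": [0.3,0.3,0.3]
}}

```text
t: 8.73
tcp_pos: [0.6491, -0.2336, 0.1449]
eef_rot: [[0.521, 0.854, 0.002], [0.854, -0.521, -0.001], [0.0, 0.002, -1.0]]
contact_force: [-0.7, -1.2, 0.1]
gripper_width: 0.648
```

```bash
python3 st.py
```

```text
8.73 [ 0.6491 -0.2336  0.1449] [-0.7 -1.2  0.1] [ 0.002 -0.055 -0.023] 0.648 yaw 58.62
```

Call:
{"api": "carry_out", "payload": {
  "linear": [
    [0,0,-0.165],
    [0,0,-0.165],
    [0.095,-0.275,-0.583],
    [0.095,-0.275,-0.583],
    [0.095,-0.275,-0.583],
    [0.095,-0.275,-0.583],
    [0.095,-0.275,-0.583],
    [0.095,-0.275,-0.583],
    [0.095,-0.275,-0.583]
  ],
  "rotation": [
    [0,0,0],
    [0,0,0],
    [0,0,-0.525],
    [0,0,-0.525],
    [0,0,-0.525],
    [0,0,-0.525],
    [0,0,-0.525],
    [0,0,-0.525],
    [0,0,-0.525]
  ],
  "jaw": [0.3,0.3,0.3,0.3,0.3,0.3,0.3,0.3,0.3]
}}

```text
t: 9.48
tcp_pos: [0.5932, -0.166, 0.3195]
eef_rot: [[0.0, 1.0, 0.002], [1.0, -0.0, -0.001], [-0.001, 0.002, -1.0]]
contact_force: [0.6, -0.9, -0.0]
gripper_width: 0.648
```

```bash
sed -i 's/r>.035)&(r<.068)&(abs(W\[...,2\]-.117)<.012)/r>.024)\&(r<.057)\&(abs(W[...,2]-.119)<.012)/' h.py
cat > meas.py <<'E'
from plant import *
from h import *
import sys,pickle
s=sense();c=read_camera("wrist");pickle.dump((s,c),open(sys.argv[1]+'.pkl','wb'));cv2.imwrite('pics/'+sys.argv[1]+'.png',c['img'])
print(s['tcp_pos']);heights(*pickle.load(open('w1.pkl','rb')));heights(s,c)
E
python3 meas.py w2
```

```text
[ 0.59322532 -0.16601536  0.31949327]
lid top 0.12236 tilt deg [-0.09 -0.16] 8701
knob 1 [np.float64(0.1616), np.float64(0.1608)] lid@knob 0.1221 rel [np.float64(0.0395), np.float64(0.0387)]
knob 2 [np.float64(0.1611), np.float64(0.1604)] lid@knob 0.1223 rel [np.float64(0.0388), np.float64(0.0382)]
knob 3 [np.float64(0.1616), np.float64(0.1608)] lid@knob 0.1226 rel [np.float64(0.039), np.float64(0.0382)]
knob 4 [np.float64(0.1617), np.float64(0.1611)] lid@knob 0.1225 rel [np.float64(0.0393), np.float64(0.0386)]
lid top 0.12172 tilt deg [ 0.1  -0.21] 8695
knob 1 [np.float64(0.1586), np.float64(0.158)] lid@knob 0.1216 rel [np.float64(0.037), np.float64(0.0364)]
knob 2 [np.float64(0.1584), np.float64(0.1576)] lid@knob 0.1214 rel [np.float64(0.037), np.float64(0.0363)]
knob 3 [np.float64(0.1587), np.float64(0.158)] lid@knob 0.1218 rel [np.float64(0.0369), np.float64(0.0362)]
knob 4 [np.float64(0.1591), np.float64(0.1583)] lid@knob 0.1221 rel [np.float64(0.0371), np.float64(0.0362)]
```

Call:
{"api": "carry_out", "payload": {
  "linear": [
    [0.179,0.228,0.425],
    [0.179,0.228,0.425],
    [0.179,0.228,0.425],
    [0.179,0.228,0.425],
    [0.179,0.228,0.425],
    [0.179,0.228,0.587],
    [0.179,0.228,0.587],
    [0.179,0.228,0.587]
  ],
  "rotation": [
    [0,0,0],
    [0,0,0],
    [0,0,0],
    [0,0,0],
    [0,0,0],
    [0,0,0],
    [0,0,0],
    [0,0,0]
  ],
  "jaw": [0.3,0.3,0.3,0.3,0.3,0.3,0.3,0.3]
}}

```text
t: 10.2
tcp_pos: [0.6584, -0.1121, 0.1394]
eef_rot: [[0.0, 1.0, -0.007], [1.0, -0.0, 0.002], [0.002, -0.007, -1.0]]
contact_force: [-0.2, -0.6, 0.7]
gripper_width: 0.653
```

Call:
{"api": "carry_out", "payload": {
  "linear": [
    [0,0,0],
    [0,0,0],
    [0,0,0],
    [0,0,0.002],
    [0,0,0.004],
    [0,0,0.005],
    [0,0,0.005],
    [0,0,0.005],
    [0,0,0.005],
    [0,0,0.005]
  ],
  "rotation": [
    [0,0,0],
    [0,0,0],
    [0,0,0],
    [0,0,0.1],
    [0,0,0.2],
    [0,0,0.29],
    [0,0,0.29],
    [0,0,0.29],
    [0,0,0.29],
    [0,0,0.29]
  ],
  "jaw": [0.3,-1,-1,-1,-1,-1,-1,0.3,0.3,0.3]
}}

```text
t: 11.03
tcp_pos: [0.662, -0.1124, 0.1424]
eef_rot: [[0.298, 0.955, 0.002], [0.955, -0.298, -0.0], [0.0, 0.002, -1.0]]
contact_force: [-0.2, -0.6, -0.2]
gripper_width: 0.651
```

Call:
{"api": "carry_out", "payload": {
  "linear": [
    [0,0,-0.167],
    [0,0,-0.167],
    [-0.476,-0.319,-0.167],
    [-0.476,-0.319,-0.167],
    [-0.476,-0.319,-0.167],
    [-0.476,-0.319,-0.167],
    [-0.476,-0.319,-0.167],
    [-0.476,-0.319,-0.167],
    [-0.476,-0.319,-0.005],
    [-0.476,-0.319,-0.005]
  ],
  "rotation": [
    [0,0,0],
    [0,0,0],
    [0,0,-0.29],
    [0,0,-0.29],
    [0,0,-0.29],
    [0,0,-0.29],
    [0,0,-0.29],
    [0,0,-0.29],
    [0,0,-0.29],
    [0,0,-0.29]
  ],
  "jaw": [0.3,0.3,0.3,0.3,0.3,0.3,0.3,0.3,0.3,0.3]
}}

```text
t: 11.87
tcp_pos: [0.5268, -0.2187, 0.1396]
eef_rot: [[-0.001, 1.0, -0.002], [1.0, 0.001, 0.002], [0.002, -0.002, -1.0]]
contact_force: [-1.3, 0.6, -0.0]
gripper_width: 0.65
```

Call:
{"api": "carry_out", "payload": {
  "linear": [
    [0,0,0],
    [0,0,0],
    [0,0,0],
    [0,0,0.002],
    [0,0,0.004],
    [0,0,0.005],
    [0,0,0.005],
    [0,0,0.005],
    [0,0,0.005],
    [0,0,0.005]
  ],
  "rotation": [
    [0,0,0],
    [0,0,0],
    [0,0,0],
    [0,0,0.1],
    [0,0,0.2],
    [0,0,0.29],
    [0,0,0.29],
    [0,0,0.29],
    [0,0,0.29],
    [0,0,0.29]
  ],
  "jaw": [0.3,-1,-1,-1,-1,-1,-1,0.3,0.3,0.3]
}}

```text
t: 12.7
tcp_pos: [0.5281, -0.2201, 0.1419]
eef_rot: [[0.297, 0.955, 0.002], [0.955, -0.297, -0.001], [-0.0, 0.002, -1.0]]
contact_force: [0.3, -0.1, -0.4]
gripper_width: 0.65
```

Call:
{"api": "carry_out", "payload": {
  "linear": [
    [0,0,-0.167],
    [0,0,-0.167],
    [0.398,-0.079,-0.167],
    [0.398,-0.079,-0.167],
    [0.398,-0.079,-0.167],
    [0.398,-0.079,-0.167],
    [0.398,-0.079,-0.167],
    [0.398,-0.079,-0.005],
    [0.398,-0.079,-0.005]
  ],
  "rotation": [
    [0,0,0],
    [0,0,0],
    [0,0,-0.29],
    [0,0,-0.29],
    [0,0,-0.29],
    [0,0,-0.29],
    [0,0,-0.29],
    [0,0,-0.29],
    [0,0,-0.29]
  ],
  "jaw": [0.3,0.3,0.3,0.3,0.3,0.3,0.3,0.3,0.3]
}}

```text
t: 13.45
tcp_pos: [0.5386, -0.0992, 0.1394]
eef_rot: [[-0.0, 1.0, -0.003], [1.0, 0.0, 0.001], [0.001, -0.003, -1.0]]
contact_force: [-2.3, 1.0, -1.7]
gripper_width: 0.648
```

Call:
{"api": "carry_out", "payload": {
  "linear": [
    [0,0,0],
    [0,0,0],
    [0,0,0],
    [0,0,0.002],
    [0,0,0.004],
    [0,0,0.005],
    [0,0,0.005],
    [0,0,0.005],
    [0,0,0.005],
    [0,0,0.005]
  ],
  "rotation": [
    [0,0,0],
    [0,0,0],
    [0,0,0],
    [0,0,0.1],
    [0,0,0.2],
    [0,0,0.29],
    [0,0,0.29],
    [0,0,0.29],
    [0,0,0.29],
    [0,0,0.29]
  ],
  "jaw": [0.3,-1,-1,-1,-1,-1,-1,0.3,0.3,0.3]
}}

```text
t: 14.28
tcp_pos: [0.5412, -0.099, 0.1419]
eef_rot: [[0.297, 0.955, 0.002], [0.955, -0.297, -0.0], [0.0, 0.002, -1.0]]
contact_force: [0.2, 0.1, 0.2]
gripper_width: 0.649
```

Call:
{"api": "carry_out", "payload": {
  "linear": [
    [0,0,-0.167],
    [0,0,-0.167],
    [-0.319,0.476,-0.167],
    [-0.319,0.476,-0.167],
    [-0.319,0.476,-0.167],
    [-0.319,0.476,-0.167],
    [-0.319,0.476,-0.167],
    [-0.319,0.476,-0.167],
    [-0.319,0.476,-0.005],
    [-0.319,0.476,-0.005]
  ],
  "rotation": [
    [0,0,0],
    [0,0,0],
    [0,0,-0.29],
    [0,0,-0.29],
    [0,0,-0.29],
    [0,0,-0.29],
    [0,0,-0.29],
    [0,0,-0.29],
    [0,0,-0.29],
    [0,0,-0.29]
  ],
  "jaw": [0.3,0.3,0.3,0.3,0.3,0.3,0.3,0.3,0.3,0.3]
}}

```text
t: 15.12
tcp_pos: [0.6454, -0.2309, 0.1383]
eef_rot: [[-0.002, 1.0, -0.005], [1.0, 0.002, 0.003], [0.003, -0.005, -1.0]]
contact_force: [-1.5, 0.6, -2.7]
gripper_width: 0.651
```

Call:
{"api": "carry_out", "payload": {
  "linear": [
    [0,0,0],
    [0,0,0],
    [0,0,0],
    [0,0,0.002],
    [0,0,0.004],
    [0,0,0.005],
    [0,0,0.005],
    [0,0,0.005],
    [0,0,0.005],
    [0,0,0.005]
  ],
  "rotation": [
    [0,0,0],
    [0,0,0],
    [0,0,0],
    [0,0,0.1],
    [0,0,0.2],
    [0,0,0.29],
    [0,0,0.29],
    [0,0,0.29],
    [0,0,0.29],
    [0,0,0.29]
  ],
  "jaw": [0.3,-1,-1,-1,-1,-1,-1,0.3,0.3,0.3]
}}

```text
t: 15.95
tcp_pos: [0.6485, -0.2331, 0.1422]
eef_rot: [[0.297, 0.955, 0.001], [0.955, -0.297, -0.001], [-0.001, 0.002, -1.0]]
contact_force: [1.2, 0.1, -0.0]
gripper_width: 0.648
```

Call:
{"api": "carry_out", "payload": {
  "linear": [
    [0,0,-0.167],
    [0,0,-0.167],
    [0.159,-0.243,-0.592],
    [0.159,-0.243,-0.592],
    [0.159,-0.243,-0.592],
    [0.159,-0.243,-0.592],
    [0.159,-0.243,-0.592],
    [0.159,-0.243,-0.592],
    [0.159,-0.243,-0.592]
  ],
  "rotation": [
    [0,0,0],
    [0,0,0],
    [0,0,-0.29],
    [0,0,-0.29],
    [0,0,-0.29],
    [0,0,-0.29],
    [0,0,-0.29],
    [0,0,-0.29],
    [0,0,-0.29]
  ],
  "jaw": [0.3,0.3,0.3,0.3,0.3,0.3,0.3,0.3,0.3]
}}

```text
t: 16.7
tcp_pos: [0.5929, -0.1658, 0.319]
eef_rot: [[-0.001, 1.0, 0.001], [1.0, 0.001, -0.001], [-0.001, 0.001, -1.0]]
contact_force: [-0.4, 0.7, 0.9]
gripper_width: 0.649
```

```bash
python3 meas.py w3 | tail -5
```

```text
lid top 0.1202 tilt deg [ 0.1  -0.23] 8644
knob 1 [np.float64(0.1572), np.float64(0.1564)] lid@knob 0.1201 rel [np.float64(0.0371), np.float64(0.0363)]
knob 2 [np.float64(0.1567), np.float64(0.156)] lid@knob 0.1198 rel [np.float64(0.0368), np.float64(0.0361)]
knob 3 [np.float64(0.1572), np.float64(0.1564)] lid@knob 0.1203 rel [np.float64(0.0369), np.float64(0.0361)]
knob 4 [np.float64(0.1574), np.float64(0.1567)] lid@knob 0.1206 rel [np.float64(0.0368), np.float64(0.0361)]
```

Call:
{"api": "carry_out", "payload": {
  "linear": [
    [0.179,0.228,0.425],
    [0.179,0.228,0.425],
    [0.179,0.228,0.425],
    [0.179,0.228,0.425],
    [0.179,0.228,0.425],
    [0.179,0.228,0.592],
    [0.179,0.228,0.592],
    [0.179,0.228,0.592]
  ],
  "rotation": [
    [0,0,0],
    [0,0,0],
    [0,0,0],
    [0,0,0],
    [0,0,0],
    [0,0,0],
    [0,0,0],
    [0,0,0]
  ],
  "jaw": [0.3,0.3,0.3,0.3,0.3,0.3,0.3,0.3]
}}

```text
t: 17.42
tcp_pos: [0.6579, -0.1117, 0.1374]
eef_rot: [[-0.0, 1.0, -0.008], [1.0, 0.0, 0.002], [0.002, -0.008, -1.0]]
contact_force: [-1.0, -0.1, 0.3]
gripper_width: 0.651
```

Call:
{"api": "carry_out", "payload": {
  "linear": [
    [0,0,0],
    [0,0,0],
    [0,0,0],
    [0,0,0.001],
    [0,0,0.002],
    [0,0,0.003]
  ],
  "rotation": [
    [0,0,0],
    [0,0,0],
    [0,0,0],
    [0,0,0.07],
    [0,0,0.13],
    [0,0,0.19]
  ],
  "jaw": [0.3,-1,-1,-1,-1,-1]
}}

```text
t: 17.92
tcp_pos: [0.661, -0.1126, 0.143]
eef_rot: [[0.199, 0.98, 0.001], [0.98, -0.199, -0.002], [-0.002, 0.002, -1.0]]
contact_force: [-3.5, -0.9, 4.9]
gripper_width: 0.418
```

```bash
python3 st.py
```

```text
17.92 [ 0.661  -0.1126  0.143 ] [-3.5 -0.9  4.9] [-0.138  0.917  0.379] 0.418 yaw 78.5
```

Call:
{"api": "carry_out", "payload": {
  "linear": [
    [0,0,0],
    [0,0,0],
    [0,0,0],
    [0,0,0]
  ],
  "rotation": [
    [0,0,0],
    [0,0,0],
    [0,0,0],
    [0,0,0]
  ],
  "jaw": [-1,0.3,0.3,0.3]
}}

```text
t: 18.25
tcp_pos: [0.6617, -0.1119, 0.1412]
eef_rot: [[0.196, 0.981, 0.002], [0.981, -0.196, -0.0], [0.0, 0.002, -1.0]]
contact_force: [0.2, 0.1, -0.4]
gripper_width: 0.653
```

Call:
{"api": "carry_out", "payload": {
  "linear": [
    [0,0,-0.17],
    [0,0,-0.17],
    [-0.44,-0.368,-0.17],
    [-0.44,-0.368,-0.17],
    [-0.44,-0.368,-0.17],
    [-0.44,-0.368,-0.17],
    [-0.44,-0.368,-0.17],
    [-0.44,-0.368,-0.17],
    [-0.44,-0.368,-0.003],
    [-0.44,-0.368,-0.003]
  ],
  "rotation": [
    [0,0,0],
    [0,0,0],
    [0,0,-0.19],
    [0,0,-0.19],
    [0,0,-0.19],
    [0,0,-0.19],
    [0,0,-0.19],
    [0,0,-0.19],
    [0,0,-0.19],
    [0,0,-0.19]
  ],
  "jaw": [0.3,0.3,0.3,0.3,0.3,0.3,0.3,0.3,0.3,0.3]
}}

```text
t: 19.08
tcp_pos: [0.5264, -0.2183, 0.1383]
eef_rot: [[-0.001, 1.0, -0.002], [1.0, 0.001, 0.002], [0.002, -0.002, -1.0]]
contact_force: [-1.3, 1.4, -1.0]
gripper_width: 0.651
```

Call:
{"api": "carry_out", "payload": {
  "linear": [
    [0,0,0],
    [0,0,0],
    [0,0,0],
    [0,0,0.001],
    [0,0,0.002],
    [0,0,0.003]
  ],
  "rotation": [
    [0,0,0],
    [0,0,0],
    [0,0,0],
    [0,0,0.07],
    [0,0,0.13],
    [0,0,0.19]
  ],
  "jaw": [0.3,-1,-1,-1,-1,-1]
}}

```text
t: 19.58
tcp_pos: [0.5278, -0.219, 0.1414]
eef_rot: [[0.198, 0.98, 0.001], [0.98, -0.198, -0.0], [0.0, 0.002, -1.0]]
contact_force: [-0.0, 0.0, -3.4]
gripper_width: 0.42
```

```bash
python3 st.py
```

```text
19.58 [ 0.5278 -0.219   0.1414] [-0.   0.  -3.4] [ 0.084 -0.157  0.425] 0.42 yaw 78.6
```

Call:
{"api": "carry_out", "payload": {
  "linear": [
    [0,0,0],
    [0,0,0],
    [0,0,0],
    [0,0,0]
  ],
  "rotation": [
    [0,0,0],
    [0,0,0],
    [0,0,0],
    [0,0,0]
  ],
  "jaw": [-1,0.3,0.3,0.3]
}}

```text
t: 19.92
tcp_pos: [0.5273, -0.2197, 0.1411]
eef_rot: [[0.196, 0.981, 0.001], [0.981, -0.196, -0.001], [-0.001, 0.001, -1.0]]
contact_force: [0.6, 0.8, -0.3]
gripper_width: 0.648
```

Call:
{"api": "carry_out", "payload": {
  "linear": [
    [0,0,-0.17],
    [0,0,-0.17],
    [0.404,-0.036,-0.17],
    [0.404,-0.036,-0.17],
    [0.404,-0.036,-0.17],
    [0.404,-0.036,-0.17],
    [0.404,-0.036,-0.17],
    [0.404,-0.036,-0.003],
    [0.404,-0.036,-0.003]
  ],
  "rotation": [
    [0,0,0],
    [0,0,0],
    [0,0,-0.19],
    [0,0,-0.19],
    [0,0,-0.19],
    [0,0,-0.19],
    [0,0,-0.19],
    [0,0,-0.19],
    [0,0,-0.19]
  ],
  "jaw": [0.3,0.3,0.3,0.3,0.3,0.3,0.3,0.3,0.3]
}}

```text
t: 20.67
tcp_pos: [0.5385, -0.0989, 0.1382]
eef_rot: [[-0.0, 1.0, -0.003], [1.0, 0.0, 0.0], [0.0, -0.003, -1.0]]
contact_force: [-1.7, 1.0, -0.6]
gripper_width: 0.649
```

Call:
{"api": "carry_out", "payload": {
  "linear": [
    [0,0,0],
    [0,0,0],
    [0,0,0],
    [0,0,0.001],
    [0,0,0.002],
    [0,0,0.003]
  ],
  "rotation": [
    [0,0,0],
    [0,0,0],
    [0,0,0],
    [0,0,0.07],
    [0,0,0.13],
    [0,0,0.19]
  ],
  "jaw": [0.3,-1,-1,-1,-1,-1]
}}

```text
t: 21.17
tcp_pos: [0.54, -0.0995, 0.1414]
eef_rot: [[0.2, 0.98, 0.0], [0.98, -0.2, -0.001], [-0.001, 0.0, -1.0]]
contact_force: [-2.3, -1.3, -2.3]
gripper_width: 0.414
```

```bash
python3 st.py
```

```text
21.17 [ 0.54   -0.0995  0.1414] [-2.3 -1.3 -2.3] [-0.28   0.341  0.365] 0.414 yaw 78.48
```

Call:
{"api": "carry_out", "payload": {
  "linear": [
    [0,0,0],
    [0,0,0],
    [0,0,0],
    [0,0,0]
  ],
  "rotation": [
    [0,0,0],
    [0,0,0],
    [0,0,0],
    [0,0,0]
  ],
  "jaw": [-1,0.3,0.3,0.3]
}}

```text
t: 21.5
tcp_pos: [0.5408, -0.0987, 0.1411]
eef_rot: [[0.196, 0.981, 0.002], [0.981, -0.196, -0.0], [0.0, 0.002, -1.0]]
contact_force: [-0.2, 0.1, 0.5]
gripper_width: 0.647
```

Call:
{"api": "carry_out", "payload": {
  "linear": [
    [0,0,-0.17],
    [0,0,-0.17],
    [-0.368,0.44,-0.17],
    [-0.368,0.44,-0.17],
    [-0.368,0.44,-0.17],
    [-0.368,0.44,-0.17],
    [-0.368,0.44,-0.17],
    [-0.368,0.44,-0.17],
    [-0.368,0.44,-0.003],
    [-0.368,0.44,-0.003]
  ],
  "rotation": [
    [0,0,0],
    [0,0,0],
    [0,0,-0.19],
    [0,0,-0.19],
    [0,0,-0.19],
    [0,0,-0.19],
    [0,0,-0.19],
    [0,0,-0.19],
    [0,0,-0.19],
    [0,0,-0.19]
  ],
  "jaw": [0.3,0.3,0.3,0.3,0.3,0.3,0.3,0.3,0.3,0.3]
}}

```text
t: 22.33
tcp_pos: [0.6453, -0.2308, 0.1371]
eef_rot: [[-0.002, 1.0, -0.005], [1.0, 0.002, 0.003], [0.003, -0.005, -1.0]]
contact_force: [-1.8, 0.7, -2.1]
gripper_width: 0.651
```

Call:
{"api": "carry_out", "payload": {
  "linear": [
    [0,0,0],
    [0,0,0],
    [0,0,0],
    [0,0,0.001],
    [0,0,0.002],
    [0,0,0.003]
  ],
  "rotation": [
    [0,0,0],
    [0,0,0],
    [0,0,0],
    [0,0,0.07],
    [0,0,0.13],
    [0,0,0.19]
  ],
  "jaw": [0.3,-1,-1,-1,-1,-1]
}}

```text
t: 22.83
tcp_pos: [0.6487, -0.2319, 0.1422]
eef_rot: [[0.198, 0.98, 0.003], [0.98, -0.198, 0.0], [0.001, 0.003, -1.0]]
contact_force: [0.7, 1.6, -2.1]
gripper_width: 0.414
```

```bash
python3 st.py
```

```text
22.83 [ 0.6487 -0.2319  0.1422] [ 0.7  1.6 -2.1] [ 0.257 -0.191  0.405] 0.414 yaw 78.59
```

Call:
{"api": "carry_out", "payload": {
  "linear": [
    [0,0,0],
    [0,0,0],
    [0,0,0],
    [0,0,0]
  ],
  "rotation": [
    [0,0,0],
    [0,0,0],
    [0,0,0],
    [0,0,0]
  ],
  "jaw": [-1,0.3,0.3,0.3]
}}

```text
t: 23.17
tcp_pos: [0.648, -0.233, 0.1413]
eef_rot: [[0.196, 0.981, 0.001], [0.981, -0.196, -0.001], [-0.001, 0.001, -1.0]]
contact_force: [0.1, -0.3, -0.0]
gripper_width: 0.651
```

Call:
{"api": "carry_out", "payload": {
  "linear": [
    [0,0,-0.17],
    [0,0,-0.17],
    [0.184,-0.225,-0.595],
    [0.184,-0.225,-0.595],
    [0.184,-0.225,-0.595],
    [0.184,-0.225,-0.595],
    [0.184,-0.225,-0.595],
    [0.184,-0.225,-0.595],
    [0.184,-0.225,-0.595]
  ],
  "rotation": [
    [0,0,0],
    [0,0,0],
    [0,0,-0.19],
    [0,0,-0.19],
    [0,0,-0.19],
    [0,0,-0.19],
    [0,0,-0.19],
    [0,0,-0.19],
    [0,0,-0.19]
  ],
  "jaw": [0.3,0.3,0.3,0.3,0.3,0.3,0.3,0.3,0.3]
}}

```text
t: 23.92
tcp_pos: [0.5926, -0.1656, 0.3191]
eef_rot: [[-0.001, 1.0, 0.001], [1.0, 0.001, -0.001], [-0.001, 0.001, -1.0]]
contact_force: [-0.5, 0.5, 1.1]
gripper_width: 0.647
```

```bash
python3 meas.py w4 | tail -5
```

```text
lid top 0.1193 tilt deg [ 0.05 -0.21] 8590
knob 1 [np.float64(0.1561), np.float64(0.1555)] lid@knob 0.1192 rel [np.float64(0.037), np.float64(0.0363)]
knob 2 [np.float64(0.1559), np.float64(0.1552)] lid@knob 0.119 rel [np.float64(0.0368), np.float64(0.0361)]
knob 3 [np.float64(0.1562), np.float64(0.1555)] lid@knob 0.1194 rel [np.float64(0.0368), np.float64(0.036)]
knob 4 [np.float64(0.1566), np.float64(0.1558)] lid@knob 0.1196 rel [np.float64(0.037), np.float64(0.0362)]
```

Call:
{"api": "carry_out", "payload": {
  "linear": [
    [0.179,0.228,0.425],
    [0.179,0.228,0.425],
    [0.179,0.228,0.425],
    [0.179,0.228,0.425],
    [0.179,0.228,0.425],
    [0.179,0.228,0.594],
    [0.179,0.228,0.594],
    [0.179,0.228,0.594]
  ],
  "rotation": [
    [0,0,0],
    [0,0,0],
    [0,0,0],
    [0,0,0],
    [0,0,0],
    [0,0,0],
    [0,0,0],
    [0,0,0]
  ],
  "jaw": [0.3,0.3,0.3,0.3,0.3,0.3,0.3,0.3]
}}

```text
t: 24.63
tcp_pos: [0.6576, -0.1115, 0.1367]
eef_rot: [[-0.0, 1.0, -0.008], [1.0, 0.0, 0.002], [0.002, -0.008, -1.0]]
contact_force: [-0.9, 0.1, -0.6]
gripper_width: 0.652
```

Call:
{"api": "carry_out", "payload": {
  "linear": [
    [0,0,0],
    [0,0,0],
    [0,0,0],
    [0,0,0.001],
    [0,0,0.0015]
  ],
  "rotation": [
    [0,0,0],
    [0,0,0],
    [0,0,0],
    [0,0,0.05],
    [0,0,0.095]
  ],
  "jaw": [0.3,-1,-1,-1,-1]
}}

```text
t: 25.05
tcp_pos: [0.6611, -0.1124, 0.1429]
eef_rot: [[0.1, 0.995, 0.002], [0.995, -0.1, -0.002], [-0.002, 0.002, -1.0]]
contact_force: [-2.9, -0.4, 3.0]
gripper_width: 0.423
```

```bash
python3 st.py
```

```text
25.05 [ 0.6611 -0.1124  0.1429] [-2.9 -0.4  3. ] [-0.168  0.658  0.416] 0.423 yaw 84.24
```

Not home at knob 1 yet, since the torque is still low. I'll continue by another 0.1 rad.

Call:
{"api": "carry_out", "payload": {
  "linear": [
    [0,0,0.001],
    [0,0,0.0015]
  ],
  "rotation": [
    [0,0,0.05],
    [0,0,0.095]
  ],
  "jaw": [-1,-1]
}}

```text
t: 25.22
tcp_pos: [0.661, -0.1123, 0.1425]
eef_rot: [[0.198, 0.98, 0.002], [0.98, -0.198, -0.002], [-0.001, 0.002, -1.0]]
contact_force: [-3.0, -1.7, 2.9]
gripper_width: 0.415
```

```bash
python3 st.py
```

```text
25.22 [ 0.661  -0.1123  0.1425] [-3.  -1.7  2.9] [-0.226  0.678  0.525] 0.415 yaw 78.56
```

Call:
{"api": "carry_out", "payload": {
  "linear": [
    [0,0,0],
    [0,0,0],
    [0,0,0],
    [0,0,0]
  ],
  "rotation": [
    [0,0,0.095],
    [0,0,0.095],
    [0,0,0.095],
    [0,0,0.095]
  ],
  "jaw": [0.3,0.3,0.3,0.3]
}}

```text
t: 25.55
tcp_pos: [0.6613, -0.1118, 0.1409]
eef_rot: [[0.291, 0.957, 0.002], [0.957, -0.291, -0.0], [0.0, 0.002, -1.0]]
contact_force: [0.3, -0.4, -0.0]
gripper_width: 0.648
```

Call:
{"api": "carry_out", "payload": {
  "linear": [
    [0,0,-0.17],
    [0,0,-0.17],
    [-0.475,-0.322,-0.17],
    [-0.475,-0.322,-0.17],
    [-0.475,-0.322,-0.17],
    [-0.475,-0.322,-0.17],
    [-0.475,-0.322,-0.17],
    [-0.475,-0.322,-0.17],
    [-0.475,-0.322,-0.003],
    [-0.475,-0.322,-0.003]
  ],
  "rotation": [
    [0,0,0],
    [0,0,0],
    [0,0,-0.285],
    [0,0,-0.285],
    [0,0,-0.285],
    [0,0,-0.285],
    [0,0,-0.285],
    [0,0,-0.285],
    [0,0,-0.285],
    [0,0,-0.285]
  ],
  "jaw": [0.3,0.3,0.3,0.3,0.3,0.3,0.3,0.3,0.3,0.3]
}}

```text
t: 26.38
tcp_pos: [0.5261, -0.2183, 0.1376]
eef_rot: [[-0.002, 1.0, -0.002], [1.0, 0.002, 0.002], [0.002, -0.002, -1.0]]
contact_force: [-1.2, 1.3, -1.0]
gripper_width: 0.653
```

Call:
{"api": "carry_out", "payload": {
  "linear": [
    [0,0,0],
    [0,0,0],
    [0,0,0],
    [0,0,0.001],
    [0,0,0.0015]
  ],
  "rotation": [
    [0,0,0],
    [0,0,0],
    [0,0,0],
    [0,0,0.05],
    [0,0,0.095]
  ],
  "jaw": [0.3,-1,-1,-1,-1]
}}

```text
t: 26.8
tcp_pos: [0.5278, -0.219, 0.1412]
eef_rot: [[0.098, 0.995, 0.002], [0.995, -0.098, -0.0], [0.0, 0.002, -1.0]]
contact_force: [0.5, -0.1, -3.9]
gripper_width: 0.418
```

```bash
python3 st.py
```

```text
26.8 [ 0.5278 -0.219   0.1412] [ 0.5 -0.1 -3.9] [ 0.096 -0.14   0.537] 0.418 yaw 84.37
```

Call:
{"api": "carry_out", "payload": {
  "linear": [
    [0,0,0.0008]
  ],
  "rotation": [
    [0,0,0.047]
  ],
  "jaw": [-1]
}}

```text
t: 26.88
tcp_pos: [0.5278, -0.219, 0.141]
eef_rot: [[0.147, 0.989, 0.002], [0.989, -0.147, -0.0], [0.0, 0.002, -1.0]]
contact_force: [0.5, 0.6, -3.2]
gripper_width: 0.419
```

```bash
python3 st.py
```

```text
26.88 [ 0.5278 -0.219   0.141 ] [ 0.5  0.6 -3.2] [ 0.125 -0.155  0.614] 0.419 yaw 81.56
```

Call:
{"api": "carry_out", "payload": {
  "linear": [
    [0,0,0],
    [0,0,0],
    [0,0,0]
  ],
  "rotation": [
    [0,0,0],
    [0,0,0],
    [0,0,0]
  ],
  "jaw": [0.3,0.3,0.3]
}}

```text
t: 27.13
tcp_pos: [0.5273, -0.2196, 0.1409]
eef_rot: [[0.146, 0.989, 0.001], [0.989, -0.146, -0.001], [-0.001, 0.002, -1.0]]
contact_force: [-0.2, -0.5, -0.3]
gripper_width: 0.647
```

Call:
{"api": "carry_out", "payload": {
  "linear": [
    [0,0,-0.17],
    [0,0,-0.17],
    [0.405,-0.016,-0.17],
    [0.405,-0.016,-0.17],
    [0.405,-0.016,-0.17],
    [0.405,-0.016,-0.17],
    [0.405,-0.016,-0.17],
    [0.405,-0.016,-0.003],
    [0.405,-0.016,-0.003]
  ],
  "rotation": [
    [0,0,0],
    [0,0,0],
    [0,0,-0.142],
    [0,0,-0.142],
    [0,0,-0.142],
    [0,0,-0.142],
    [0,0,-0.142],
    [0,0,-0.142],
    [0,0,-0.142]
  ],
  "jaw": [0.3,0.3,0.3,0.3,0.3,0.3,0.3,0.3,0.3]
}}

```text
t: 27.88
tcp_pos: [0.5383, -0.099, 0.1378]
eef_rot: [[-0.0, 1.0, -0.003], [1.0, 0.0, 0.0], [0.0, -0.003, -1.0]]
contact_force: [-1.4, -0.2, -1.3]
gripper_width: 0.65
```

Call:
{"api": "carry_out", "payload": {
  "linear": [
    [0,0,0],
    [0,0,0],
    [0,0,0],
    [0,0,0.001],
    [0,0,0.0015]
  ],
  "rotation": [
    [0,0,0],
    [0,0,0],
    [0,0,0],
    [0,0,0.05],
    [0,0,0.095]
  ],
  "jaw": [0.3,-1,-1,-1,-1]
}}

```text
t: 28.3
tcp_pos: [0.5401, -0.0995, 0.1416]
eef_rot: [[0.101, 0.995, 0.001], [0.995, -0.101, -0.001], [-0.001, 0.001, -1.0]]
contact_force: [-1.7, -0.9, -2.6]
gripper_width: 0.42
```

```bash
python3 st.py
```

```text
28.3 [ 0.5401 -0.0995  0.1416] [-1.7 -0.9 -2.6] [-0.28   0.138  0.43 ] 0.42 yaw 84.23
```

Call:
{"api": "carry_out", "payload": {
  "linear": [
    [0,0,0.0005],
    [0,0,0.001]
  ],
  "rotation": [
    [0,0,0.035],
    [0,0,0.07]
  ],
  "jaw": [-1,-1]
}}

```text
t: 28.47
tcp_pos: [0.54, -0.0995, 0.1412]
eef_rot: [[0.172, 0.985, 0.001], [0.985, -0.172, -0.001], [-0.001, 0.001, -1.0]]
contact_force: [-1.7, -1.2, -3.2]
gripper_width: 0.422
```

```bash
python3 st.py
```

```text
28.47 [ 0.54   -0.0995  0.1412] [-1.7 -1.2 -3.2] [-0.283  0.278  0.57 ] 0.422 yaw 80.08
```

Call:
{"api": "carry_out", "payload": {
  "linear": [
    [0,0,0],
    [0,0,0],
    [0,0,0]
  ],
  "rotation": [
    [0,0,0],
    [0,0,0],
    [0,0,0]
  ],
  "jaw": [0.3,0.3,0.3]
}}

```text
t: 28.72
tcp_pos: [0.5405, -0.099, 0.1411]
eef_rot: [[0.171, 0.985, 0.002], [0.985, -0.171, -0.0], [-0.0, 0.002, -1.0]]
contact_force: [-0.6, -0.2, -1.0]
gripper_width: 0.645
```

Call:
{"api": "carry_out", "payload": {
  "linear": [
    [0,0,-0.17],
    [0,0,-0.17],
    [-0.379,0.431,-0.17],
    [-0.379,0.431,-0.17],
    [-0.379,0.431,-0.17],
    [-0.379,0.431,-0.17],
    [-0.379,0.431,-0.17],
    [-0.379,0.431,-0.17],
    [-0.379,0.431,-0.003],
    [-0.379,0.431,-0.003]
  ],
  "rotation": [
    [0,0,0],
    [0,0,0],
    [0,0,-0.165],
    [0,0,-0.165],
    [0,0,-0.165],
    [0,0,-0.165],
    [0,0,-0.165],
    [0,0,-0.165],
    [0,0,-0.165],
    [0,0,-0.165]
  ],
  "jaw": [0.3,0.3,0.3,0.3,0.3,0.3,0.3,0.3,0.3,0.3]
}}

```text
t: 29.55
tcp_pos: [0.6452, -0.231, 0.137]
eef_rot: [[-0.001, 1.0, -0.005], [1.0, 0.001, 0.003], [0.003, -0.005, -1.0]]
contact_force: [-1.9, 0.9, -1.6]
gripper_width: 0.649
```

Call:
{"api": "carry_out", "payload": {
  "linear": [
    [0,0,0],
    [0,0,0],
    [0,0,0],
    [0,0,0.001],
    [0,0,0.0015]
  ],
  "rotation": [
    [0,0,0],
    [0,0,0],
    [0,0,0],
    [0,0,0.05],
    [0,0,0.095]
  ],
  "jaw": [0.3,-1,-1,-1,-1]
}}

```text
t: 29.97
tcp_pos: [0.6486, -0.2319, 0.1425]
eef_rot: [[0.099, 0.995, 0.003], [0.995, -0.099, 0.0], [0.0, 0.003, -1.0]]
contact_force: [1.0, 1.1, -2.4]
gripper_width: 0.419
```

```bash
python3 st.py
```

```text
29.97 [ 0.6486 -0.2319  0.1425] [ 1.   1.1 -2.4] [ 0.275 -0.105  0.33 ] 0.419 yaw 84.33
```

Call:
{"api": "carry_out", "payload": {
  "linear": [
    [0,0,0.0005],
    [0,0,0.001]
  ],
  "rotation": [
    [0,0,0.035],
    [0,0,0.07]
  ],
  "jaw": [-1,-1]
}}

```text
t: 30.13
tcp_pos: [0.6487, -0.2319, 0.1422]
eef_rot: [[0.171, 0.985, 0.003], [0.985, -0.171, -0.0], [0.0, 0.003, -1.0]]
contact_force: [1.9, 1.8, -3.0]
gripper_width: 0.415
```

```bash
python3 st.py
```

```text
30.13 [ 0.6487 -0.2319  0.1422] [ 1.9  1.8 -3. ] [ 0.25  -0.144  0.427] 0.415 yaw 80.18
```

Call:
{"api": "carry_out", "payload": {
  "linear": [
    [0,0,0],
    [0,0,0],
    [0,0,0]
  ],
  "rotation": [
    [0,0,0],
    [0,0,0],
    [0,0,0]
  ],
  "jaw": [0.3,0.3,0.3]
}}

```text
t: 30.38
tcp_pos: [0.6482, -0.2329, 0.1417]
eef_rot: [[0.17, 0.985, 0.002], [0.985, -0.17, -0.001], [-0.001, 0.002, -1.0]]
contact_force: [-0.8, 0.6, 0.5]
gripper_width: 0.649
```

Call:
{"api": "carry_out", "payload": {
  "linear": [
    [0,0,-0.17],
    [0,0,-0.17],
    [0.19,-0.22,-0.596],
    [0.19,-0.22,-0.596],
    [0.19,-0.22,-0.596],
    [0.19,-0.22,-0.596],
    [0.19,-0.22,-0.596],
    [0.19,-0.22,-0.596],
    [0.19,-0.22,-0.596]
  ],
  "rotation": [
    [0,0,0],
    [0,0,0],
    [0,0,-0.165],
    [0,0,-0.165],
    [0,0,-0.165],
    [0,0,-0.165],
    [0,0,-0.165],
    [0,0,-0.165],
    [0,0,-0.165]
  ],
  "jaw": [0.3,0.3,0.3,0.3,0.3,0.3,0.3,0.3,0.3]
}}

```text
t: 31.13
tcp_pos: [0.5926, -0.1655, 0.3194]
eef_rot: [[-0.001, 1.0, 0.001], [1.0, 0.001, -0.001], [-0.001, 0.001, -1.0]]
contact_force: [-0.1, 0.8, -0.3]
gripper_width: 0.649
```

```bash
python3 meas.py w5 | tail -5
```

```text
lid top 0.11877 tilt deg [-0.07 -0.21] 8544
knob 1 [np.float64(0.1551), np.float64(0.1545)] lid@knob 0.1185 rel [np.float64(0.0366), np.float64(0.036)]
knob 2 [np.float64(0.155), np.float64(0.1544)] lid@knob 0.1186 rel [np.float64(0.0365), np.float64(0.0358)]
knob 3 [np.float64(0.1553), np.float64(0.1548)] lid@knob 0.119 rel [np.float64(0.0362), np.float64(0.0358)]
knob 4 [np.float64(0.1558), np.float64(0.1548)] lid@knob 0.1189 rel [np.float64(0.0368), np.float64(0.0359)]
```

Call:
{"api": "carry_out", "payload": {
  "linear": [
    [0.179,0.228,0.425],
    [0.179,0.228,0.425],
    [0.179,0.228,0.425],
    [0.179,0.228,0.425],
    [0.179,0.228,0.425],
    [0.179,0.228,0.595],
    [0.179,0.228,0.595],
    [0.179,0.228,0.595]
  ],
  "rotation": [
    [0,0,0],
    [0,0,0],
    [0,0,0],
    [0,0,0],
    [0,0,0],
    [0,0,0],
    [0,0,0],
    [0,0,0]
  ],
  "jaw": [0.3,0.3,0.3,0.3,0.3,0.3,0.3,0.3]
}}

```text
t: 31.85
tcp_pos: [0.6576, -0.1114, 0.1366]
eef_rot: [[-0.0, 1.0, -0.008], [1.0, 0.0, 0.002], [0.002, -0.008, -1.0]]
contact_force: [-0.4, 0.8, 0.7]
gripper_width: 0.654
```

Call:
{"api": "carry_out", "payload": {
  "linear": [
    [0,0,0],
    [0,0,0],
    [0,0,0],
    [0,0,0],
    [0,0,0]
  ],
  "rotation": [
    [0,0,0],
    [0,0,0],
    [0,0,0],
    [0,0,0.02],
    [0,0,0.04]
  ],
  "jaw": [0.3,-1,-1,-1,-1]
}}

```text
t: 32.27
tcp_pos: [0.6612, -0.1123, 0.1431]
eef_rot: [[0.042, 0.999, 0.002], [0.999, -0.042, -0.002], [-0.002, 0.002, -1.0]]
contact_force: [-3.8, -2.3, 6.5]
gripper_width: 0.418
```

```bash
python3 st.py
```

```text
32.27 [ 0.6612 -0.1123  0.1431] [-3.8 -2.3  6.5] [-0.253  0.894  0.478] 0.418 yaw 87.58
```

Call:
{"api": "carry_out", "payload": {
  "linear": [
    [0,0,0]
  ],
  "rotation": [
    [0,0,0.025]
  ],
  "jaw": [-1]
}}

```text
t: 32.35
tcp_pos: [0.6612, -0.1123, 0.143]
eef_rot: [[0.068, 0.998, 0.002], [0.998, -0.068, -0.002], [-0.002, 0.002, -1.0]]
contact_force: [-2.9, -1.1, 5.0]
gripper_width: 0.415
```

```bash
python3 st.py
```

```text
32.35 [ 0.6612 -0.1123  0.143 ] [-2.9 -1.1  5. ] [-0.28   0.749  0.529] 0.415 yaw 86.08
```

Call:
{"api": "carry_out", "payload": {
  "linear": [
    [0,0,0],
    [0,0,0],
    [0,0,0]
  ],
  "rotation": [
    [0,0,0],
    [0,0,0],
    [0,0,0]
  ],
  "jaw": [0.3,0.3,0.3]
}}

```text
t: 32.6
tcp_pos: [0.6613, -0.1115, 0.1411]
eef_rot: [[0.067, 0.998, 0.001], [0.998, -0.067, 0.0], [0.0, 0.001, -1.0]]
contact_force: [0.5, -0.4, -0.1]
gripper_width: 0.651
```

Call:
{"api": "carry_out", "payload": {
  "linear": [
    [0,0,-0.17],
    [0,0,-0.17],
    [-0.389,-0.422,-0.17],
    [-0.389,-0.422,-0.17],
    [-0.389,-0.422,-0.17],
    [-0.389,-0.422,-0.17],
    [-0.389,-0.422,-0.17],
    [-0.389,-0.422,-0.17],
    [-0.389,-0.422,0],
    [-0.389,-0.422,0]
  ],
  "rotation": [
    [0,0,0],
    [0,0,0],
    [0,0,-0.065],
    [0,0,-0.065],
    [0,0,-0.065],
    [0,0,-0.065],
    [0,0,-0.065],
    [0,0,-0.065],
    [0,0,-0.065],
    [0,0,-0.065]
  ],
  "jaw": [0.3,0.3,0.3,0.3,0.3,0.3,0.3,0.3,0.3,0.3]
}}

```text
t: 33.43
tcp_pos: [0.5262, -0.2183, 0.1375]
eef_rot: [[-0.001, 1.0, -0.002], [1.0, 0.001, 0.002], [0.002, -0.002, -1.0]]
contact_force: [-0.9, 0.8, -1.5]
gripper_width: 0.651
```

Call:
{"api": "carry_out", "payload": {
  "linear": [
    [0,0,0],
    [0,0,0],
    [0,0,0],
    [0,0,0],
    [0,0,0]
  ],
  "rotation": [
    [0,0,0],
    [0,0,0],
    [0,0,0],
    [0,0,0.02],
    [0,0,0.04]
  ],
  "jaw": [0.3,-1,-1,-1,-1]
}}

```text
t: 33.85
tcp_pos: [0.5277, -0.2189, 0.1413]
eef_rot: [[0.041, 0.999, 0.002], [0.999, -0.041, 0.0], [0.0, 0.002, -1.0]]
contact_force: [2.1, 2.1, -3.4]
gripper_width: 0.418
```

```bash
python3 st.py
```

```text
33.85 [ 0.5277 -0.2189  0.1413] [ 2.1  2.1 -3.4] [ 0.351 -0.347  0.509] 0.418 yaw 87.66
```

Call:
{"api": "carry_out", "payload": {
  "linear": [
    [0,0,0]
  ],
  "rotation": [
    [0,0,0.015]
  ],
  "jaw": [-1]
}}

```text
t: 33.93
tcp_pos: [0.5277, -0.219, 0.1412]
eef_rot: [[0.057, 0.998, 0.002], [0.998, -0.057, 0.0], [0.001, 0.002, -1.0]]
contact_force: [2.7, 1.9, -2.8]
gripper_width: 0.416
```

```bash
python3 st.py
```

```text
33.93 [ 0.5277 -0.219   0.1412] [ 2.7  1.9 -2.8] [ 0.426 -0.502  0.544] 0.416 yaw 86.74
```

Call:
{"api": "carry_out", "payload": {
  "linear": [
    [0,0,0],
    [0,0,0],
    [0,0,0]
  ],
  "rotation": [
    [0,0,0],
    [0,0,0],
    [0,0,0]
  ],
  "jaw": [0.3,0.3,0.3]
}}

```text
t: 34.18
tcp_pos: [0.5267, -0.2199, 0.141]
eef_rot: [[0.057, 0.998, 0.0], [0.998, -0.057, -0.001], [-0.001, 0.0, -1.0]]
contact_force: [0.2, -0.3, 0.1]
gripper_width: 0.646
```

Call:
{"api": "carry_out", "payload": {
  "linear": [
    [0,0,-0.17],
    [0,0,-0.17],
    [0.405,0.02,-0.17],
    [0.405,0.02,-0.17],
    [0.405,0.02,-0.17],
    [0.405,0.02,-0.17],
    [0.405,0.02,-0.17],
    [0.405,0.02,0],
    [0.405,0.02,0]
  ],
  "rotation": [
    [0,0,0],
    [0,0,0],
    [0,0,-0.055],
    [0,0,-0.055],
    [0,0,-0.055],
    [0,0,-0.055],
    [0,0,-0.055],
    [0,0,-0.055],
    [0,0,-0.055]
  ],
  "jaw": [0.3,0.3,0.3,0.3,0.3,0.3,0.3,0.3,0.3]
}}

```text
t: 34.93
tcp_pos: [0.5379, -0.099, 0.1375]
eef_rot: [[0.0, 1.0, -0.003], [1.0, -0.0, 0.0], [0.0, -0.003, -1.0]]
contact_force: [-1.7, 0.3, -1.0]
gripper_width: 0.654
```

Call:
{"api": "carry_out", "payload": {
  "linear": [
    [0,0,0],
    [0,0,0],
    [0,0,0],
    [0,0,0],
    [0,0,0]
  ],
  "rotation": [
    [0,0,0],
    [0,0,0],
    [0,0,0],
    [0,0,0.02],
    [0,0,0.04]
  ],
  "jaw": [0.3,-1,-1,-1,-1]
}}

```text
t: 35.35
tcp_pos: [0.5401, -0.0995, 0.1414]
eef_rot: [[0.043, 0.999, 0.001], [0.999, -0.043, -0.002], [-0.002, 0.001, -1.0]]
contact_force: [1.4, -1.9, -2.2]
gripper_width: 0.418
```

```bash
python3 st.py
```

```text
35.35 [ 0.5401 -0.0995  0.1414] [ 1.4 -1.9 -2.2] [-0.515 -0.016  0.587] 0.418 yaw 87.56
```

Call:
{"api": "carry_out", "payload": {
  "linear": [
    [0,0,0],
    [0,0,0],
    [0,0,0]
  ],
  "rotation": [
    [0,0,0],
    [0,0,0],
    [0,0,0]
  ],
  "jaw": [0.3,0.3,0.3]
}}

```text
t: 35.6
tcp_pos: [0.5398, -0.0984, 0.141]
eef_rot: [[0.041, 0.999, 0.001], [0.999, -0.041, 0.0], [0.0, 0.001, -1.0]]
contact_force: [0.2, 0.0, -0.2]
gripper_width: 0.649
```

Call:
{"api": "carry_out", "payload": {
  "linear": [
    [0,0,-0.17],
    [0,0,-0.17],
    [-0.432,0.378,-0.17],
    [-0.432,0.378,-0.17],
    [-0.432,0.378,-0.17],
    [-0.432,0.378,-0.17],
    [-0.432,0.378,-0.17],
    [-0.432,0.378,-0.17],
    [-0.432,0.378,0],
    [-0.432,0.378,0]
  ],
  "rotation": [
    [0,0,0],
    [0,0,0],
    [0,0,-0.04],
    [0,0,-0.04],
    [0,0,-0.04],
    [0,0,-0.04],
    [0,0,-0.04],
    [0,0,-0.04],
    [0,0,-0.04],
    [0,0,-0.04]
  ],
  "jaw": [0.3,0.3,0.3,0.3,0.3,0.3,0.3,0.3,0.3,0.3]
}}

```text
t: 36.43
tcp_pos: [0.645, -0.2307, 0.1366]
eef_rot: [[-0.001, 1.0, -0.005], [1.0, 0.001, 0.003], [0.003, -0.005, -1.0]]
contact_force: [-2.1, 0.5, -2.2]
gripper_width: 0.647
```

Call:
{"api": "carry_out", "payload": {
  "linear": [
    [0,0,0],
    [0,0,0],
    [0,0,0],
    [0,0,0],
    [0,0,0]
  ],
  "rotation": [
    [0,0,0],
    [0,0,0],
    [0,0,0],
    [0,0,0.025],
    [0,0,0.05]
  ],
  "jaw": [0.3,-1,-1,-1,-1]
}}

```text
t: 36.85
tcp_pos: [0.6486, -0.2317, 0.1422]
eef_rot: [[0.05, 0.999, 0.003], [0.999, -0.05, 0.0], [0.0, 0.003, -1.0]]
contact_force: [3.0, 2.1, -5.2]
gripper_width: 0.417
```

```bash
python3 st.py
```

```text
36.85 [ 0.6486 -0.2317  0.1422] [ 3.   2.1 -5.2] [ 0.182 -0.37   0.537] 0.417 yaw 87.12
```

Call:
{"api": "carry_out", "payload": {
  "linear": [
    [0,0,0],
    [0,0,0],
    [0,0,0]
  ],
  "rotation": [
    [0,0,0],
    [0,0,0],
    [0,0,0]
  ],
  "jaw": [0.3,0.3,0.3]
}}

```text
t: 37.1
tcp_pos: [0.648, -0.2328, 0.1421]
eef_rot: [[0.051, 0.999, 0.002], [0.999, -0.051, -0.001], [-0.001, 0.002, -1.0]]
contact_force: [0.9, 0.0, 0.9]
gripper_width: 0.646
```

Call:
{"api": "carry_out", "payload": {
  "linear": [
    [0,0,-0.17],
    [0,0,-0.17],
    [0.215,-0.196,-0.595],
    [0.215,-0.196,-0.595],
    [0.215,-0.196,-0.595],
    [0.215,-0.196,-0.595],
    [0.215,-0.196,-0.595],
    [0.215,-0.196,-0.595],
    [0.215,-0.196,-0.595]
  ],
  "rotation": [
    [0,0,0],
    [0,0,0],
    [0,0,-0.05],
    [0,0,-0.05],
    [0,0,-0.05],
    [0,0,-0.05],
    [0,0,-0.05],
    [0,0,-0.05],
    [0,0,-0.05]
  ],
  "jaw": [0.3,0.3,0.3,0.3,0.3,0.3,0.3,0.3,0.3]
}}

```text
t: 37.85
tcp_pos: [0.5923, -0.1654, 0.3195]
eef_rot: [[-0.001, 1.0, 0.001], [1.0, 0.001, -0.001], [-0.001, 0.001, -1.0]]
contact_force: [-0.9, 0.6, -0.6]
gripper_width: 0.653
```

```bash
python3 meas.py w6 | tail -5
```

```text
lid top 0.11873 tilt deg [-0.07 -0.18] 8537
knob 1 [np.float64(0.1551), np.float64(0.1543)] lid@knob 0.1185 rel [np.float64(0.0367), np.float64(0.0358)]
knob 2 [np.float64(0.1551), np.float64(0.1544)] lid@knob 0.1186 rel [np.float64(0.0365), np.float64(0.0358)]
knob 3 [np.float64(0.1551), np.float64(0.1547)] lid@knob 0.119 rel [np.float64(0.0362), np.float64(0.0357)]
knob 4 [np.float64(0.1555), np.float64(0.1547)] lid@knob 0.1189 rel [np.float64(0.0366), np.float64(0.0358)]
```

```bash
python3 - <<'E'
from plant import *
import cv2
b=read_camera("top")['img'];cv2.imwrite('pics/t2.png',cv2.resize(b[110:260,170:400],None,fx=3,fy=3))
E
```

```text
(no output)
```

View pics/w6.png

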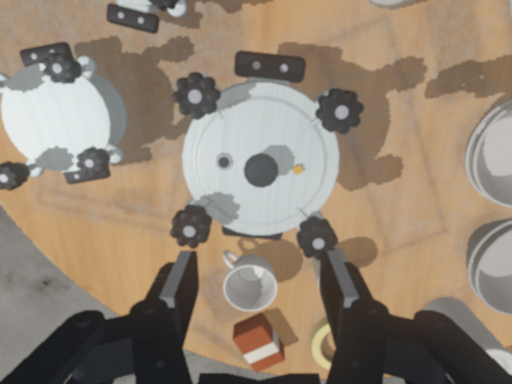

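The lid sits level at (260,165) with all four knobs down. The cup (250,285), the soap (258,343) and the neighbouring things have not moved, and the gripper is well clear. I'm handing the job in.

```bash
python3 -c "
from plant import *
print(sign_off())"
```

```text
the job is handed in; nothing more can be done
None
```

The lid is home, level to within my depth readings, and all four knobs came out at about hand tight. I handed the job in at about 38 s with the gripper open and well clear above the canner.

**Sequence:** I turned the knobs crosswise in the order 1, 3, 2, 4. They were nipped up by 0.55 rad each, then went round at about 0.3, 0.2 and 0.15–0.2 rad. The last trim was 0.04–0.07 rad each.

**Last checks:**
- **Lid height:** it moved only 0.04 mm in the last round, and the spring washers are compressed about 0.3–0.5 mm, so I take it to be hard on the rim.
- **Level:** the fitted lid plane at the end differs from the starting one by less than 0.05°.
- **Tightness:** torque read while turning was 0.53, 0.59, 0.54 and 0.54 N m on knobs 1 to 4, roughly 45–57 N each. The highest reading I took on any knob was 0.61 N m.
- **Surroundings:** the last wrist picture shows the cup and soap bar unmoved. The jar and tin were not checked separately.

**Doubtful points:**
- **Extra turn on knob 1:** in the third round I sent a further 0.1 rad by mistake while the fingers were opening on knob 1, so it may have turned slightly more than planned. Its later torque and height readings were normal.
- **Torques not re-read:** I did not re-read knobs 1 and 3 after the last trim of knobs 2 and 4. I relied on the lid not having moved.

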